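# Tighten the wing bolts of a bearing unit

### The job

The bearing unit on the grey pedestal on the bench (two dark clamp blocks, a bright round barrel between them) has been put together, but its two steel wing bolts are still slack. Turn both clockwise, seen from above, until they are fully home against their end stops: first the one on the block with the short upright locating pin beside the bolt, then the one on the plain block. Do not turn the round knurled grease cap between them, and let go when done.

Things in the scene. Friction and masses are not known exactly. Their poses are not given: they have to be found in the camera images.
- housing: bearing unit on a grey pedestal, fixed: base plate 172 (x) x 90 mm, its top 124 mm up; in the middle a crosswise bare-metal barrel (top 156 mm up), at x = +52 and -52 mm a dark steel clamp block 40 x 84 mm (top 148 mm up), each with a wing bolt at its centre. Either block may have the steel locating pin (12 mm thick, 34 mm beside its bolt, top 167 mm up). Origin: on the bench below
- pin_bolt (a joint): turn of the wing bolt on the block with the locating pin: 0 slackened right off, growing as it turns clockwise seen from above, to its hard end stop at 1.35 rad (tight). Starts between 0 and 0.55. Stays where it is left (friction about 0.06 Nm, no spring); captive, does not rise or sink
- pin_bolt_wing (a point): centre of the wing of the bolt on the block with the locating pin, on its vertical axis, 196 mm above the bench: upright flat steel bar 56 mm long (this point's x), 12 thick (y), 24 high (z, 184 to 208 mm above the bench) on a 12 mm stem. Turns with the bolt: tight, it lies along the line through both bolts; slack, 46 to 77 degrees anticlockwise of that. Grip across the 12 mm from above
- plain_bolt (a joint): turn of the wing bolt on the plain block: 0 slackened right off, growing as it turns clockwise seen from above, to its hard end stop at 1.35 rad (tight). Starts between 0 and 0.55. Stays where it is left (friction about 0.06 Nm, no spring); captive, does not rise or sink
- plain_bolt_wing (a point): centre of the wing of the bolt on the plain block, on its vertical axis, 196 mm above the bench: upright flat steel bar 56 mm long (this point's x), 12 thick (y), 24 high (z, 184 to 208 mm above the bench) on a 12 mm stem. Turns with the bolt: tight, it lies along the line through both bolts; slack, 46 to 77 degrees anticlockwise of that. Grip across the 12 mm from above
- grease_cap (a joint): turn of the round knurled grease cap (dark steel, 28 mm wide, 12 mm high, on the barrel midway between the bolts, its top 168 mm above the bench): 0 at the start, positive clockwise; it turns easily and is to be left alone. Beside the unit stand an open carton (250 mm high, far left) and a press fixture (red handle up to 210 mm high, near right): approach from above

How it is judged:
By the outcome, as a careful person would: the job done as asked, in the order asked, and still so for the second after the job is handed in, with the robot touching nothing.
It also fails if it takes over 48 s, if anything falls off the work surface, if the arm or the gripper's body presses on something with over 40 N, if the wrist force passes 120 N, or if a joint passes its speed limit or range.

### The arm

A 6-joint arm with a two-finger parallel gripper is mounted at the origin on a cart in front of the work surface, level with it; the furniture and walls round the work are solid. World frame = base frame: x ahead of the robot, y to its left, z up, the work surface at z = 0. Lengths are in m, angles in rad, forces in N, time in s.
With the tool pointing down it reaches from about 0.4 to 0.925 m from the base axis. Payload 12.5 kg.
Tool frame: the origin (TCP) lies at the very end of the fingers, on their centre line; the grasp point (between the pads) lies robot.hold_point_z behind it (robot.hold_point_z is the distance from the TCP to the grasp point, in m); z points along the fingers, y is the line along which they close (so a half turn about z gives the same grasp; the last joint's range is limited). The gripper opens to 95 mm and grips with 3 to 60 N. Pads are 20 mm wide; open, the fingers measure 119 mm over their backs; the gripper's body (75 mm by 180 mm) begins 59 mm behind the grasp point.
Start: joints at [1.121, 0.491, 1.559, -0, 1.092, -0.106], TCP at [0.211, 0.588, 0.215] pointing down, gripper open.
Joint ranges: [-3.1, 3.1], [-0.84, 2.19], [0.05, 2.79], [-1.13, 4.28], [0.06, 2.93], [-2.69, 2.69]. Speed limits (rad/s): [2.22, 2.22, 2.79, 3.14, 3.14, 3.14].

### API

Orientations are given as a rotation vector (axis times angle).
In Python, from bench import robot gives the robot as it stands.
- The arm moves only by the shell command python3 jog.py FILE, which reads ROWS from the file FILE. ROWS is a JSON list of rows, 1 to 10 of them, each of 5 numbers: dx, dy, dz in shares of 500 mm (1.0 is 500 mm), then a turn about the tool's z in a scale on which 1.0 is pi rad, then the opening from 0.0 (shut) to 1.0 (fully open); each row is the pose to reach, as a shift and turn from the pose commanded when the command began, along the tool's axes at that moment; what a row does not reach only later rows make up. A row lasts 1/12 s, in which the tool goes at most 0.0417 m and 0.125 rad, less where a joint would pass 70% of its speed; a pose out of reach is approached as far as the arm can. The fingers move at their own pace and stop on an object; the grip force is fixed at half the most. Time passes only in rows, so rows that do not move let the fingers close. It prints the time, the measured TCP pose, the force, the opening and the grip force at its end. Shift and turn numbers lie between -1 and 1, and a call with a number outside is refused. Input that does not fit is refused with a message, and nothing moves.
- robot.observe(): the state, without advancing time (a new reading comes with each control period).
- robot.read_camera(name): name is "side" or "top"; returns the picture (384x512x3 uint8, red, green, blue); there is no depth.
- robot.get_calibration(name): a dict with "camera_matrix" (3x3 intrinsics, pixels), "dist_coeffs" ([k1, k2, p1, p2, k3] as OpenCV has them; the pictures are not rectified), "pose" (4x4, takes a point from camera to world coordinates). Camera axes: x right, y up, looking along -z (the intrinsics and any distortion apply to the point x, -y, -z); pixel columns grow to the right and rows downward; lengths in m; the calibration is good to about 2 mm. A picture is of the moment at which its call begins. get_calibration takes no time and is no camera call.
- robot.close_job(): hands the job in; it is judged then, once.
The state is a dict: "time": time; "joint_pos": joint angles; "dq": joint speeds; "joint_efforts": joint torques, N m; "position": TCP position; "ee_rot": TCP orientation; "contact_force": force on the tool from outside, world axes, zero at the start; "wrist_torque": the same for the moment, N m; "finger_gap": opening from 0.0 (shut) to 1.0 (fully open); "gripper_force": force on a finger pad.
Only numpy, scipy, OpenCV 4.12 (cv2) and the standard library are available. Lean on these libraries where they do the work, as an engineer would, in place of code of your own. Each camera call takes 0.05 s, during which the arm holds its last target. There are 200 camera calls.

## Working session

There is one attempt and no reset: what is moved stays moved. The work goes in short steps, Python scripts to look and compute and a shell command to move; the robot and the scene stay as the last step left them, time stands still between calls to the robot, and variables do not carry over. Pictures are saved under pics/ and viewed, at most 10 in all, crops included, and the job is handed in when it is done.

```bash
ls; mkdir -p pics
python3 - <<'E'
from bench import robot
import cv2,numpy as np
for n in("side","top"):
    im=robot.read_camera(n); cv2.imwrite(f"pics/{n}0.png",im[...,::-1])
    c=robot.get_calibration(n); print(n,np.round(c["camera_matrix"],1).tolist(),np.round(c["dist_coeffs"],3),np.round(c["pose"],3).tolist())
o=robot.observe(); print(o, robot.hold_point_z)
E
```

```text
bench.py
jog.py
pics
side [[353.1, 0.0, 260.0], [0.0, 353.1, 188.3], [0.0, 0.0, 1.0]] [-0.105  0.     0.     0.     0.   ] [[0.858, 0.237, -0.456, 0.108], [-0.514, 0.372, -0.773, -0.66], [-0.014, 0.898, 0.441, 0.53], [0.0, 0.0, 0.0, 1.0]]
top [[419.8, 0.0, 254.8], [0.0, 419.8, 192.9], [0.0, 0.0, 1.0]] [-0.142  0.     0.     0.     0.   ] [[-0.003, 0.983, -0.182, 0.337], [-1.0, -0.0, 0.017, 0.001], [0.016, 0.182, 0.983, 0.991], [0.0, 0.0, 0.0, 1.0]]
{'time': 0.1, 'joint_pos': array([ 1.12139012e+00,  4.91500223e-01,  1.55935033e+00, -2.53844047e-05,
        1.09170851e+00, -1.05618147e-01]), 'dq': array([ 1.25505947e-03, -5.00492531e-05, -2.05307316e-03,  1.28992632e-04,
       -2.34286403e-03, -5.82055424e-04]), 'joint_efforts': array([ 3.62219886e-03, -6.13629127e+01, -2.58600605e+01,  6.93874620e-02,
        4.70660313e-02, -7.20087542e-05]), 'position': array([0.2105682 , 0.58824965, 0.21413275]), 'ee_rot': array([-5.37305801e-01, -3.09505692e+00,  1.46952214e-03]), 'contact_force': array([ 0.04186937,  0.25305079, -0.3335384 ]), 'wrist_torque': array([ 0.02700751, -0.01143035,  0.00529324]), 'gripper_force': 0.0, 'finger_gap': 1.0016375575303877} 0.0188
```

View pics/top0.png

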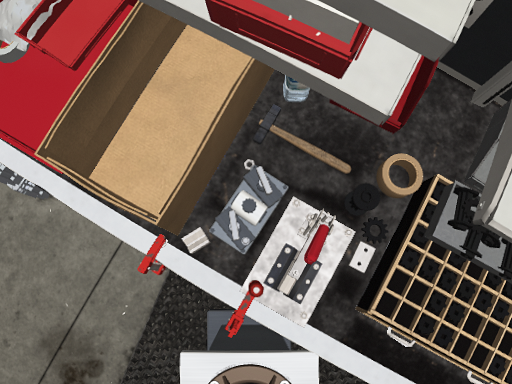

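View pics/side0.png

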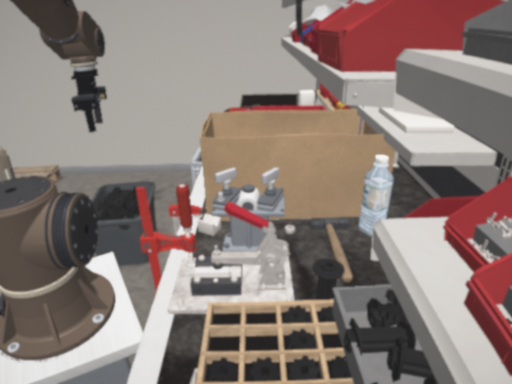

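The top view shows the unit near (250,208) with its wings near (264,180) and (235,222). The side view shows the wings near (226,177) and (270,175). I'll enlarge both.

Run:
```python
import cv2,numpy as np
a=cv2.imread("pics/top0.png")[150:260,200:300]; b=cv2.imread("pics/side0.png")[155:255,200:300]
r=lambda x:cv2.resize(x,(400,int(x.shape[0]*4)),interpolation=cv2.INTER_CUBIC)
a,b=r(a),r(b); b=cv2.copyMakeBorder(b,0,a.shape[0]-b.shape[0],0,0,0)
cv2.imwrite("pics/crop0.png",np.hstack([a,b]))
```

```text
(no output)
```

View pics/crop0.png

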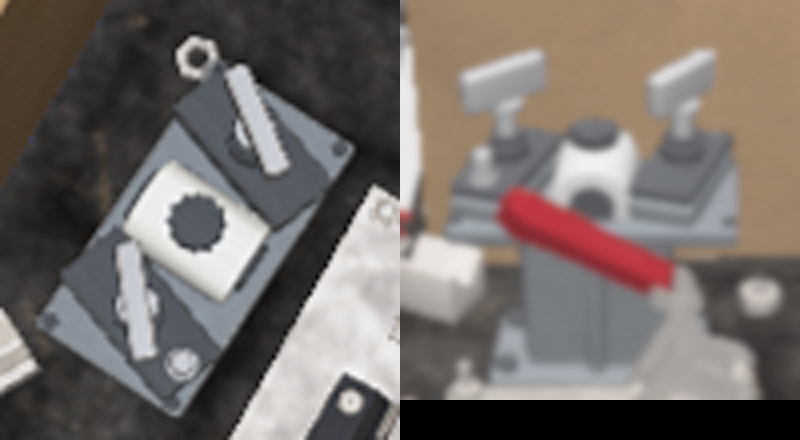

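The left panel shows the pin at crop (182,362), on the near (lower-left) block. The pin wing is at crop (135,300), the plain wing at (257,120) and the cap at (197,222). In the right panel the pin is also on the left-hand block, which agrees. Next I'll measure with masks and rays.

```bash
cat > h.py <<'E'
from bench import robot
import cv2,numpy as np
def ray(n,uv):
    c=robot.get_calibration(n); K=np.array(c["camera_matrix"]);T=np.array(c["pose"])
    p=cv2.undistortPoints(np.array(uv,float).reshape(-1,1,2),K,np.array(c["dist_coeffs"])).reshape(-1,2)
    d=np.c_[p[:,0],-p[:,1],-np.ones(len(p))]@T[:3,:3].T
    return T[:3,3],d
def onz(n,uv,z):
    o,d=ray(n,uv); return o+d*((z-o[2])/d[:,2])[:,None]
def tri(uva,uvb):
    a,da=ray("top",[uva]);b,db=ray("side",[uvb]);da,db=da[0],db[0]
    s=np.linalg.lstsq(np.c_[da,-db],b-a,rcond=None)[0]
    p,q=a+s[0]*da,b+s[1]*db
    return (p+q)/2,np.linalg.norm(p-q)
def wings(im,boxes,thr,z=.208,lo=250):
    "bright low-saturation blob in each box -> centre, long axis, on plane z"
    hsv=cv2.cvtColor(im,cv2.COLOR_RGB2HSV); out=[]
    for x0,y0,x1,y1 in boxes:
        v=cv2.resize(hsv[y0:y1,x0:x1,2],None,fx=4,fy=4,interpolation=cv2.INTER_CUBIC)
        m=((v>thr)&(v<lo)).astype(np.uint8)
        cs,_=cv2.findContours(m,cv2.RETR_EXTERNAL,cv2.CHAIN_APPROX_NONE)
        c=max(cs,key=cv2.contourArea); px=(cv2.boxPoints(cv2.minAreaRect(c))+.5)/4-.5+[x0,y0]
        P=onz("top",px,z)[:,:2]; e=[P[1]-P[0],P[2]-P[1]]; e.sort(key=np.linalg.norm)
        out.append((px.mean(0),P.mean(0),np.degrees(np.arctan2(e[1][1],e[1][0]))%180,np.linalg.norm(e[1]),np.linalg.norm(e[0])))
    return out
E
python3 - <<'E'
from h import *
im=cv2.imread("pics/top0.png")[...,::-1].copy()
v=im[150:260,200:300].max(2)
print("pin row225",v[75,24:46]); print("plain row180",v[30,54:78])
B=[(227,208,241,242),(254,165,274,196)]
for t in(140,150,160):
    for w in wings(im,B,t): print(t,[np.round(x,4) for x in w])
mid=lambda q:np.mean(q,0)/4+[200,150]
print("pin hand",onz("top",np.array([[115,240],[133,240],[156,357],[135,360]])/4+[200,150],.208).round(4))
print("plain hand",onz("top",np.array([[225,70],[245,65],[288,168],[268,175]])/4+[200,150],.208).round(4))
print("cap",onz("top",[[200+197/4,150+222/4]],.168), "pin",onz("top",[[200+182/4,150+360/4]],.167))
# side top faces in crop px (x-400)/4+200, y/4+155
print("tri pin",tri([200+135/4,150+300/4],[200+102/4,155+65/4]),"plain",tri([200+257/4,150+120/4],[200+281/4,155+66/4]))
print("tri cap",tri([200+197/4,150+222/4],[200+193/4,155+130/4]))
E
```

```text
pin row225 [101 102 103  98  69 181 177 179 205 210 212 207 184 203 219 140  86  96
  96  95  91 108]
plain row180 [ 98  98  98  98  73 170 116 153 203 210 210 214 205 172 129  99 114 144
 152 152 153 154 152 140]
140 [array([234.4417, 223.3308]), array([0.4241, 0.0257]), np.float64(179.346), np.float64(0.0595), np.float64(0.0218)]
140 [array([266.8392, 178.1725]), array([ 0.5107, -0.0357]), np.float64(21.9121), np.float64(0.0558), np.float64(0.0245)]
150 [array([234.4463, 223.3263]), array([0.4241, 0.0257]), np.float64(179.3458), np.float64(0.0595), np.float64(0.0218)]
150 [array([264.0243, 179.3648]), array([ 0.5083, -0.0303]), np.float64(21.9677), np.float64(0.0553), np.float64(0.0122)]
160 [array([234.5633, 223.2049]), array([0.4244, 0.0255]), np.float64(179.3217), np.float64(0.059), np.float64(0.0213)]
160 [array([263.9607, 179.3389]), array([ 0.5084, -0.0301]), np.float64(21.9721), np.float64(0.055), np.float64(0.0116)]
pin hand [[0.4492 0.0365 0.208 ]
 [0.4492 0.0281 0.208 ]
 [0.3942 0.0171 0.208 ]
 [0.3928 0.0269 0.208 ]]
plain hand [[ 0.5315 -0.0156  0.208 ]
 [ 0.534  -0.0252  0.208 ]
 [ 0.4836 -0.0453  0.208 ]
 [ 0.4802 -0.0357  0.208 ]]
cap [[ 0.46388775 -0.00219514  0.168     ]] pin [[0.39567106 0.00522969 0.167     ]]
tri pin (array([0.42107868, 0.0269973 , 0.20665746]), np.float64(0.00022290535326766845)) plain (array([ 0.50718022, -0.03077449,  0.20685422]), np.float64(1.5224349720872876e-06))
tri cap (array([ 0.46412195, -0.00213778,  0.16551092]), np.float64(0.00032271344490817164))
```

Everything agrees: the bolts come out 103.6 mm apart (104 expected), their midpoint lies on the cap, and the heights triangulate to about 0.207. The wings are at about 10.5° and 22°, and the line through the bolts is at -33.8°, leaving about 0.77 and 0.97 rad to turn. Now I'll compute the moves.

```bash
cat >> h.py <<'E'
from scipy.spatial.transform import Rotation as Ro
def go(xyz,wing):
    "shift in tool axes to xyz; turn about tool z so that tool x lies along wing angle (deg, mod 180)"
    o=robot.observe(); R=Ro.from_rotvec(o["ee_rot"]).as_matrix()
    a=np.degrees(np.arctan2(R[1,0],R[0,0])); t=(a-wing+90)%180-90
    print("t",round(o["time"],2),"toolz",R[:,2].round(3),"toolx ang",round(a,1),"q1,q6",o["joint_pos"][[0,5]].round(3),"dz",round(R[:,2]@(np.array(xyz)-o["position"]),4),
     "dxyz",(R.T@(np.array(xyz)-o["position"])).round(4),"turn",np.radians([t,t-180*np.sign(t)]).round(3))
E
python3 - <<'E'
from h import *
go([.4214,.0272,.33],10.5)
im=cv2.imread("pics/top0.png")
print("carton rim corner",onz("top",[[155,220],[166,214],[270,80]],.25).round(3))
E
```

```text
t 0.1 toolz [-0.    -0.001 -1.   ] toolx ang 160.3 q1,q6 [ 1.121 -0.106] dz -0.1155 dxyz [-0.3876 -0.4573 -0.1155] turn [-0.527  2.615]
carton rim corner [[ 0.425  0.166  0.25 ]
 [ 0.436  0.147  0.25 ]
 [ 0.694 -0.042  0.25 ]]
```

Careful with the scale: shifts go in shares of 500 mm and turns go in shares of pi rad. That gives: -0.21 m is -0.42, -0.18 m is -0.36, -0.527 rad is -0.1677.

```bash
echo '[[0,0,-0.08,0,1],[0,0,-0.16,0,1],[0,0,-0.231,0,1],[-0.06,-0.06,-0.231,-0.0318,1],[-0.1,-0.12,-0.231,-0.0637,1],[-0.16,-0.18,-0.231,-0.0955,1],[-0.2,-0.24,-0.231,-0.1273,1],[-0.26,-0.3,-0.231,-0.1592,1],[-0.3,-0.36,-0.231,-0.1677,1],[-0.36,-0.42,-0.231,-0.1677,1]]' > m.json && python3 jog.py m.json; python3 -c "
from h import *
go([.4214,.0272,.33],10.5)"
```

```text
time: 0.93
position: [0.3084, 0.329, 0.33]
ee_rot: [0.292, -3.128, -0.0]
contact_force: [1.0, 0.7, 1.1]
finger_gap: 1.004
gripper_force: 0.0
t 0.93 toolz [-0. -0. -1.] toolx ang -169.3 q1,q6 [ 0.671 -1.086] dz 0.0 dxyz [-0.0552 -0.3175  0.    ] turn [ 3.000e-03 -3.139e+00]
```

```bash
echo '[[-0.02,-0.08,0,0,1],[-0.04,-0.16,0,0,1],[-0.05,-0.24,0,0,1],[-0.06,-0.32,0,0,1],[-0.07,-0.4,0,0,1],[-0.08,-0.48,0,0,0.7],[-0.1,-0.56,0,0,0.6],[-0.108,-0.614,0,0,0.5],[-0.108,-0.614,0,0,0.5],[-0.108,-0.614,0,0,0.5]]' > m.json && python3 jog.py m.json; python3 -c "
from h import *
go([.4214,.0272,.18],10.5)"
```

```text
time: 1.77
position: [0.4181, 0.0377, 0.3298]
ee_rot: [0.282, -3.128, -0.001]
contact_force: [-0.5, 0.5, 0.4]
finger_gap: 0.707
gripper_force: 0.0
t 1.77 toolz [-0.001  0.    -1.   ] toolx ang -169.7 q1,q6 [-0.068 -1.819] dz 0.1498 dxyz [-0.0015 -0.011   0.1498] turn [-3.000e-03  3.138e+00]
```

To row units: 0.11 m is 0.22, 0.09 m is 0.18.

```bash
echo '[[-0.003,-0.022,0.06,0,0.5],[-0.003,-0.022,0.12,0,0.5],[-0.003,-0.022,0.18,0,0.5],[-0.003,-0.022,0.22,0,0.5],[-0.003,-0.022,0.22,0,0.5],[-0.003,-0.022,0.22,0,0.5]]' > m.json && python3 jog.py m.json
python3 - <<'E'
from h import *
go([.4214,.0272,.18],10.5)
ims=[robot.read_camera("top")[160:260,190:310],robot.read_camera("side")[120:220,180:300]]
cv2.imwrite("pics/a1.png",np.hstack([cv2.resize(i,(400,333),interpolation=cv2.INTER_CUBIC) for i in ims])[...,::-1])
E
```

```text
time: 2.27
position: [0.4211, 0.0291, 0.2201]
ee_rot: [0.289, -3.127, -0.001]
contact_force: [-1.0, 0.5, 0.9]
finger_gap: 0.5
gripper_force: 0.0
t 2.27 toolz [-0.002  0.    -1.   ] toolx ang -169.4 q1,q6 [-0.088 -1.843] dz 0.0401 dxyz [ 0.     -0.002   0.0401] turn [ 1.00e-03 -3.14e+00]
```

View pics/a1.png

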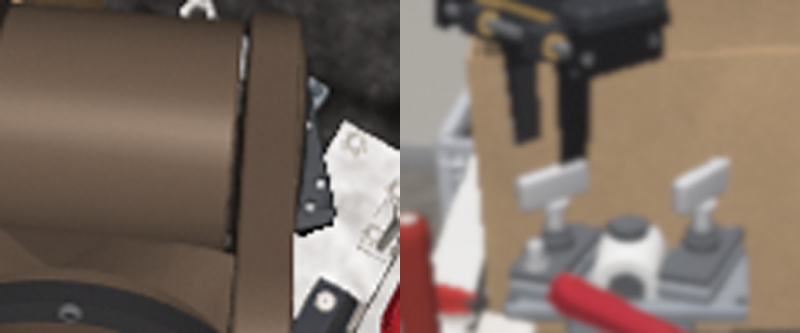

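The side view shows the open fingers (tips near (525,140) and (572,163)) either side of the pin wing at (552,185), so it's aligned. I'll go down and close.

To row units: 0.04 m is 0.08, 0.03 m is 0.06.

```bash
echo '[[0,-0.002,0.03,0,0.5],[0,-0.002,0.06,0,0.5],[0,-0.002,0.08,0,0.5],[0,-0.002,0.08,0,0.5],[0,-0.002,0.08,0,0],[0,-0.002,0.08,0,0],[0,-0.002,0.08,0,0],[0,-0.002,0.08,0,0],[0,-0.002,0.08,0,0],[0,-0.002,0.08,0,0]]' > m.json && python3 jog.py m.json;  python3 - <<'E'
from h import *
go([.4214,.0272,.18],10.5); print(robot.observe()["wrist_torque"])
E
```

```text
time: 3.2
position: [0.4216, 0.0284, 0.1806]
ee_rot: [-0.285, 3.128, 0.004]
contact_force: [-0.7, 12.7, 4.7]
finger_gap: 0.193
gripper_force: 30.0
t 3.2 toolz [ 0.     0.003 -1.   ] toolx ang -169.6 q1,q6 [-0.091 -1.846] dz 0.0006 dxyz [ 0.0004 -0.0012  0.0006] turn [-1.00e-03  3.14e+00]
[ 2.47061926  0.18633483 -0.03409587]
```

To row units: 0.001 m is 0.002.

```bash
echo '[[0,0.002,0,0,0],[0,0.002,0,0,0],[0,0.002,0,0,0]]' > m.json && python3 jog.py m.json;  python3 - <<'E'
from h import *
go([.4214,.0272,.18],10.5); print(robot.observe()["wrist_torque"])
i=robot.read_camera("side")[130:230,190:290]
cv2.imwrite("pics/a2.png",cv2.resize(i,(600,600),interpolation=cv2.INTER_CUBIC)[...,::-1])
E
```

```text
time: 3.45
position: [0.4217, 0.0285, 0.1806]
ee_rot: [-0.287, 3.128, 0.001]
contact_force: [-1.2, 6.1, 6.6]
finger_gap: 0.192
gripper_force: 30.0
t 3.45 toolz [ 0.001  0.001 -1.   ] toolx ang -169.5 q1,q6 [-0.089 -1.844] dz 0.0006 dxyz [ 0.0005 -0.0013  0.0006] turn [-0.     3.141]
[1.1273147  0.23880847 0.01452183]
```

View pics/a2.png

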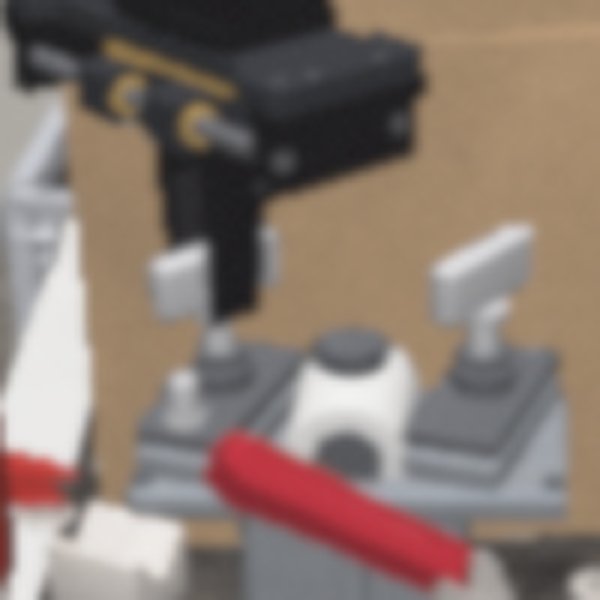

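The picture shows the pin wing held between the fingers at about (215,280), with its ends visible either side. The cap at (350,350) isn't touched. I'll take out the rest of the side load and start the turn.

To row units: 0.0015 m is 0.003, 0.3 rad is 0.0955.

```bash
echo '[[0,0.003,0,0,0],[0,0.003,0,0,0],[0,0.003,0,0.0191,0],[0,0.003,0,0.0382,0],[0,0.003,0,0.0573,0],[0,0.003,0,0.0764,0],[0,0.003,0,0.0955,0],[0,0.003,0,0.0955,0]]' > m.json && python3 jog.py m.json;  python3 - <<'E'
from h import *
go([.4214,.0272,.18],-33.8); print(robot.observe()["wrist_torque"])
E
```

```text
time: 4.17
position: [0.4217, 0.0289, 0.1806]
ee_rot: [0.188, 3.135, -0.002]
contact_force: [-0.8, -6.5, 5.9]
finger_gap: 0.191
gripper_force: 30.0
t 4.17 toolz [ 0.001 -0.001 -1.   ] toolx ang 173.1 q1,q6 [-0.087 -1.537] dz 0.0006 dxyz [ 0.0001 -0.0017  0.0006] turn [ 0.47  -2.672]
[-1.07731405  0.11652228 -0.02267292]
```

To row units: -0.001 m is -0.002, 0.4 rad is 0.1273.

```bash
echo '[[0,-0.002,0,0.0223,0],[0,-0.002,0,0.0446,0],[0,-0.002,0,0.0668,0],[0,-0.002,0,0.0891,0],[0,-0.002,0,0.1082,0],[0,-0.002,0,0.1273,0],[0,-0.002,0,0.1273,0]]' > m.json && python3 jog.py m.json;  python3 - <<'E'
from h import *
go([.4214,.0272,.18],-33.8); print(robot.observe()["wrist_torque"])
E
```

```text
time: 4.75
position: [0.4217, 0.0287, 0.1806]
ee_rot: [0.807, 3.035, 0.001]
contact_force: [1.7, 2.0, 5.2]
finger_gap: 0.188
gripper_force: 30.0
t 4.75 toolz [ 0.002  0.    -1.   ] toolx ang 150.2 q1,q6 [-0.089 -1.14 ] dz 0.0006 dxyz [-0.0005 -0.0014  0.0006] turn [ 0.07  -3.071]
[ 0.48239406 -0.07197716 -0.01075085]
```

To row units: 0.09 rad is 0.0286.

```bash
echo '[[0,0,0,0.0095,0],[0,0,0,0.0191,0],[0,0,0,0.0286,0],[0,0,0,0.0286,0]]' > m.json && python3 jog.py m.json; python3 -c "
from h import *
go([.4214,.0272,.18],-33.8); print(robot.observe()['wrist_torque'])"; echo '[[0,0,0,0.0095,0],[0,0,0,0.0191,0],[0,0,0,0.0191,0]]' > m.json && python3 jog.py m.json; python3 -c "
from h import *
go([.4214,.0272,.18],-33.8); print(robot.observe()['wrist_torque'])"
```

```text
time: 5.08
position: [0.4216, 0.0287, 0.1806]
ee_rot: [0.938, 2.997, 0.001]
contact_force: [0.7, 3.2, 4.8]
finger_gap: 0.191
gripper_force: 30.0
t 5.08 toolz [ 0.002  0.    -1.   ] toolx ang 145.2 q1,q6 [-0.089 -1.053] dz 0.0006 dxyz [-0.0007 -0.0014  0.0006] turn [-0.017  3.125]
[ 0.48163101 -0.12077822 -0.01138591]
time: 5.33
position: [0.4217, 0.0287, 0.1806]
ee_rot: [1.028, 2.967, 0.001]
contact_force: [0.9, 2.8, 6.0]
finger_gap: 0.19
gripper_force: 30.0
t 5.33 toolz [ 0.002  0.    -1.   ] toolx ang 141.8 q1,q6 [-0.089 -0.993] dz 0.0006 dxyz [-0.0007 -0.0013  0.0006] turn [-0.077  3.065]
[ 0.4169765  -0.13423577  0.03764627]
```

To row units: 0.06 rad is 0.0191.

```bash
echo '[[0,0,0,0.0095,0],[0,0,0,0.0191,0],[0,0,0,0.0191,0]]' > m.json && python3 jog.py m.json
python3 - <<'E'
from h import *
go([.4214,.0272,.18],-33.8); print(robot.observe()['wrist_torque'])
i=robot.read_camera("side")[130:230,190:290]
cv2.imwrite("pics/a3.png",cv2.resize(i,(600,600),interpolation=cv2.INTER_CUBIC)[...,::-1])
E
```

```text
time: 5.58
position: [0.4216, 0.0287, 0.1806]
ee_rot: [1.116, 2.935, 0.001]
contact_force: [0.1, 2.9, 6.0]
finger_gap: 0.191
gripper_force: 30.0
t 5.58 toolz [ 0.002  0.    -1.   ] toolx ang 138.3 q1,q6 [-0.089 -0.933] dz 0.0006 dxyz [-0.0008 -0.0013  0.0006] turn [-0.137  3.005]
[ 4.80089729e-01 -1.20966408e-01  6.47938853e-05]
```

View pics/a3.png

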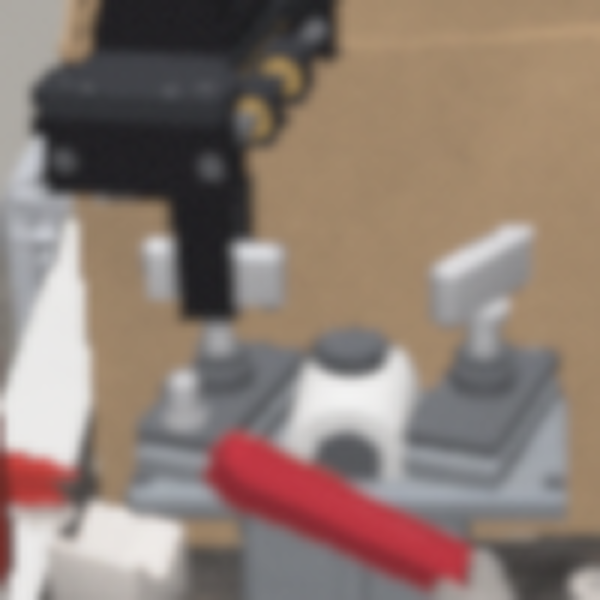

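The picture shows the pin wing turned and now roughly along the bolt line: top edge from (143,238) to (283,243). The stop hasn't shown up in the torque yet, so I'll measure the wing's angle from this view, with the plain wing (known to be 22°) as a check.

Run:
```python
from h import *
im=cv2.imread("pics/a3.png")
f=lambda *p:np.array(p)/6+[190-.42,130-.42]
for n,a in(("pin top edge",f((145,241),(283,246))),("pin bottom edge",f((148,300),(283,305))),("plain top front edge",f((432,272),(533,232)))):
    P=onz("side",a,.184 if "bottom" in n else .208); d=P[1]-P[0]; print(n,P.round(4)[:,:2].tolist(),np.degrees(np.arctan2(d[1],d[0])).round(1),np.linalg.norm(d).round(4))
hsv=cv2.cvtColor(im,cv2.COLOR_BGR2HSV)[...,2]
for x in(150,155,160,165,170,240,245,250,255,260,265,270,275):
    c=hsv[215:320,x].astype(int); g=np.diff(cv2.GaussianBlur(c.astype(np.float32).reshape(-1,1),(1,9),0).ravel()); print(x,"up edge",215+g.argmax(),"low edge",215+g.argmin())
```

```text
pin top edge [[0.4006, 0.0471], [0.4436, 0.0134]] -38.1 0.0546
pin bottom edge [[0.399, 0.0449], [0.4416, 0.012]] -37.7 0.0538
plain top front edge [[0.4791, -0.0387], [0.5321, -0.0272]] 12.3 0.0542
150 up edge 237 low edge 253
155 up edge 236 low edge 253
160 up edge 236 low edge 253
165 up edge 236 low edge 254
170 up edge 236 low edge 254
240 up edge 242 low edge 259
245 up edge 242 low edge 259
250 up edge 242 low edge 259
255 up edge 242 low edge 259
260 up edge 243 low edge 260
265 up edge 243 low edge 260
270 up edge 242 low edge 260
275 up edge 244 low edge 259
```

```bash
cat >> h.py <<'E'
def edge(im,x0,x1,ylo,yhi,z=.208,sgn=1):
    "fit strongest sub-pixel vertical-gradient edge of side image columns x0..x1, rows ylo..yhi -> angle on plane z"
    g=cv2.GaussianBlur(im.max(2).astype(np.float32),(3,3),0); q=[]
    for x in range(x0,x1+1):
        d=sgn*np.diff(g[ylo:yhi,x]); k=d.argmax(); w=d[max(k-1,0):k+2].clip(0); q.append((x,ylo+.5+(w*np.arange(max(k-1,0),max(k-1,0)+len(w))).sum()/w.sum()))
    q=np.array(q); c=np.polyfit(q[:,0],q[:,1],1); P=onz("side",[[x0,np.polyval(c,x0)],[x1,np.polyval(c,x1)]],z); d=P[1]-P[0]
    return np.degrees(np.arctan2(d[1],d[0])).round(1),P[:,:2].round(4).tolist(),np.abs(np.polyval(c,q[:,0])-q[:,1]).max().round(2)
E
python3 - <<'E'
from h import *
def down(n):
    return cv2.resize(cv2.imread(n),(100,100),interpolation=cv2.INTER_AREA)
s0=cv2.imread("pics/side0.png")
s3=s0.copy(); s3[130:230,190:290]=down("pics/a3.png")
g=s0.max(2)
print(g[166:186,210:240]); 
f=lambda *p:np.array(p)/6+[190-.42,130-.42]
P=onz("side",f((155,253),(270,260)),.208);d=P[1]-P[0];print("pin front",np.degrees(np.arctan2(d[1],d[0])))
P=onz("side",f((155,236),(270,243)),.208);d=P[1]-P[0];print("pin back",np.degrees(np.arctan2(d[1],d[0])))
print("plain now front",edge(s3,264,275,168,182)); print("plain side0",edge(s0,264,275,165,182)); print("pin side0",edge(s0,217,234,165,182))
E
```

```text
[[152 152 153 153 154 155 155 155 156 155 155 154 154 154 157 158 158 158
  158 159 160 162 164 164 163 161 160 160 163 164]
 [151 152 152 152 153 154 154 155 155 155 155 156 155 157 157 158 158 159
  162 165 168 173 180 182 178 167 162 161 163 164]
 [151 151 151 152 153 154 154 155 155 155 155 157 156 157 158 161 163 169
  179 186 190 196 203 203 194 176 162 160 162 162]
 [150 151 152 152 153 153 154 154 154 156 157 159 160 161 166 177 185 191
  202 211 209 211 210 205 193 173 158 157 159 160]
 [150 151 152 153 153 153 153 154 156 159 163 167 174 181 189 201 210 212
  213 214 209 203 196 187 174 161 154 155 158 159]
 [151 151 151 152 151 153 156 160 165 174 182 190 198 206 211 214 215 211
  204 197 188 179 172 165 158 154 155 157 159 160]
 [150 151 151 150 152 158 169 181 189 199 208 212 214 214 211 206 197 189
  180 173 166 162 158 156 154 153 155 158 159 161]
 [150 151 151 152 155 169 190 206 212 214 214 212 207 199 190 182 174 169
  163 160 159 157 154 153 152 151 155 157 160 160]
 [151 151 150 150 157 172 196 211 213 207 200 191 183 176 170 166 162 160
  158 157 156 154 153 152 
[... 1024 characters left out ...]

 [155 155 154 153 152 151 146 143 143 146 150 151 148 150 157 167 168 161
  153 150 152 156 158 159 159 159 159 157 157 157]
 [155 154 154 154 154 153 152 150 150 152 155 156 154 148 151 159 163 159
  154 154 155 157 159 159 159 158 159 157 158 157]
 [156 155 155 156 156 155 155 155 156 157 157 157 153 147 148 161 166 160
  153 150 153 156 156 156 156 158 158 159 158 158]]
pin front -41.34182578180389
pin back -41.55687252796738
plain now front (np.float64(-95.4), [[0.501, -0.0134], [0.4958, -0.0681]], np.float64(5.43))
plain side0 (np.float64(-29.0), [[0.4932, -0.0261], [0.5153, -0.0383]], np.float64(8.03))
pin side0 (np.float64(9.2), [[0.4014, 0.0307], [0.4493, 0.0385]], np.float64(0.23))
```

To row units: 0.12 rad is 0.0382.

```bash
python3 -c "
from h import *
o=robot.observe();print(o['joint_efforts'][5],o['wrist_torque'])"; echo '[[0,0,0,0.0191,0],[0,0,0,0.0382,0],[0,0,0,0.0382,0]]' > m.json && python3 jog.py m.json
python3 - <<'E'
from h import *
go([.4214,.0272,.18],-33.8); o=robot.observe();print(o['joint_efforts'][5],o['wrist_torque'])
i=robot.read_camera("side"); cv2.imwrite("pics/s4.png",i[...,::-1])
v=cv2.resize(i[130:230,190:290],(600,600),interpolation=cv2.INTER_CUBIC).max(2).astype(np.float32)
for x in(150,155,160,165,170,240,245,250,255,260,265,270,275):
    g=np.diff(cv2.GaussianBlur(v[215:320,x:x+1],(1,9),0).ravel()); print(x,215+g.argmax(),215+g.argmin(),end=' | ')
E
```

```text
0.24297078140079975 [ 0.47044435 -0.11321812  0.04768679]
time: 5.88
position: [0.4217, 0.0287, 0.1806]
ee_rot: [1.293, 2.862, 0.001]
contact_force: [-0.0, 2.9, 5.2]
finger_gap: 0.188
gripper_force: 30.0
t 5.88 toolz [ 0.002  0.    -1.   ] toolx ang 131.4 q1,q6 [-0.089 -0.811] dz 0.0006 dxyz [-0.001  -0.0012  0.0006] turn [-0.259  2.883]
1.0075043141841888 [ 0.494929   -0.15279374 -0.00414703]
150 235 252 | 155 236 252 | 160 236 253 | 165 236 252 | 170 235 252 | 240 241 259 | 245 242 260 | 250 242 262 | 255 243 263 | 260 243 264 | 265 247 265 | 270 248 264 | 275 248 262 |
```

The wing edge stayed put (236→242) while the tool turned another 7°, and joint 6's effort rose from 0.24 to 1.0 Nm, so the bolt is on its stop. I'll open, rise and check.

To row units: -0.09 m is -0.18, -0.06 m is -0.12.

```bash
echo '[[0,0,0,0,0.5],[0,0,0,0,0.5],[0,0,0,0,0.5],[0,0,0,0,0.5],[0,0,-0.06,0,0.5],[0,0,-0.12,0,0.5],[0,0,-0.18,0,0.5],[0,0,-0.18,0,0.5]]' > m.json && python3 jog.py m.json
python3 - <<'E'
from h import *
o=robot.observe();print(o['joint_efforts'][5],o['wrist_torque'])
go([.5075,-.0305,.27],22)
i=robot.read_camera("side"); cv2.imwrite("pics/s5.png",i[...,::-1])
t=robot.read_camera("top")
cv2.imwrite("pics/a5.png",np.hstack([cv2.resize(q,(400,400),interpolation=cv2.INTER_CUBIC) for q in(i[130:230,190:290],t[150:250,200:300])])[...,::-1])
print(edge(i,213,238,165,185)); print(edge(i,216,235,165,185))
E
```

```text
time: 6.6
position: [0.4227, 0.0285, 0.2746]
ee_rot: [1.287, 2.858, 0.004]
contact_force: [-0.6, -0.2, -0.1]
finger_gap: 0.498
gripper_force: 0.0
0.005150689103174955 [-0.06809019 -0.02252837 -0.04644647]
t 6.6 toolz [ 0.007 -0.001 -1.   ] toolx ang 131.5 q1,q6 [-0.089 -0.813] dz 0.0052 dxyz [-0.1003  0.0244  0.0052] turn [-1.23   1.911]
(np.float64(-64.0), [[0.4057, 0.0628], [0.4379, -0.0035]], np.float64(7.12))
(np.float64(-48.9), [[0.4082, 0.0512], [0.4398, 0.015]], np.float64(0.25))
```

View pics/a5.png

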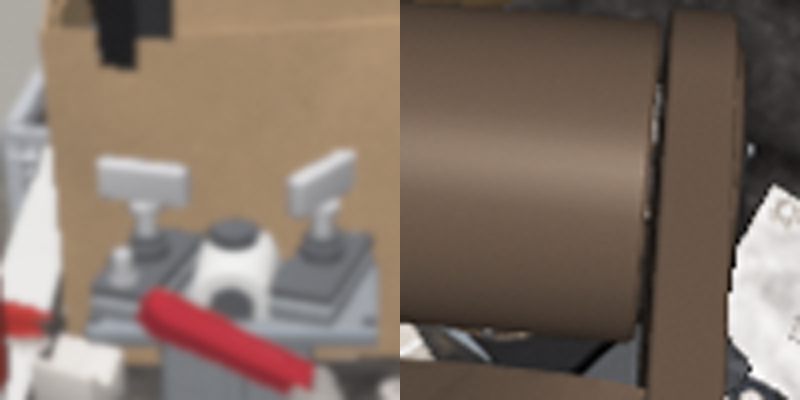

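The left panel shows the pin wing sloping from (97,157) to (188,165). That's more than the bolt line, so it may still be following the tool with no stop reached. I need an unobstructed top view, so I'll move the arm aside and measure again.

To row units: 0.225 m is 0.45, 0.2 m is 0.4.

```bash
echo '[[0.04,0.04,-0.06,0,0.5],[0.08,0.08,-0.1,0,0.5],[0.14,0.12,-0.1,0,0.5],[0.2,0.18,-0.1,0,0.5],[0.26,0.24,-0.1,0,0.5],[0.32,0.3,-0.1,0,0.5],[0.38,0.34,-0.1,0,0.5],[0.45,0.4,-0.1,0,0.5],[0.45,0.4,-0.1,0,0.5]]' > m.json && python3 jog.py m.json
python3 - <<'E'
from h import *
t=robot.read_camera("top"); cv2.imwrite("pics/t6.png",t[...,::-1])
cv2.imwrite("pics/a6.png",cv2.resize(t[150:260,200:300],(500,550),interpolation=cv2.INTER_CUBIC)[...,::-1])
E
```

```text
time: 7.45
position: [0.421, 0.3344, 0.3178]
ee_rot: [-1.285, -2.864, 0.002]
contact_force: [-0.4, -1.0, 0.8]
finger_gap: 0.504
gripper_force: 0.0
```

View pics/a6.png

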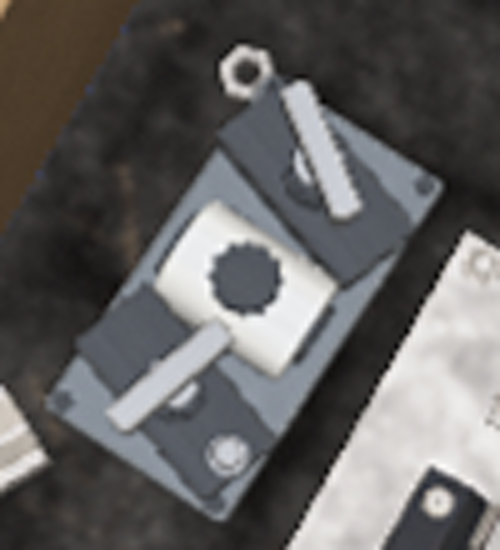

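In this top view the pin wing runs from (112,420) to (225,330). Both clamp blocks, with corners (80,345),(150,285),(272,440),(205,500) and (220,135),(275,75),(412,225),(345,285), look skewed against the base plate. I'll measure block, plate and wing directions at their real heights.

Run:
```python
from h import *
t=cv2.imread("pics/t6.png")[...,::-1].copy()
def A(n,z,*p):
    P=onz("top",np.array(p)/5+[200-.4,150-.4],z)[:,:2]; L=[np.linalg.norm(P[i]-P[i-1]).round(4) for i in range(1,len(P))]
    print(n,P.round(3).tolist(),"edges deg",[np.degrees(np.arctan2(*(P[i]-P[i-1])[::-1])).round(1) for i in range(1,len(P))],"len",L,"mean",P.mean(0).round(4))
A("pinblock",.148,(80,345),(150,285),(272,440),(205,500)); A("plainblock",.148,(220,135),(275,75),(412,225),(345,285))
A("plate",.124,(50,400),(220,518),(442,188))
A("barrel",.140,(158,280),(275,375)) ; A("barrel end",.140,(215,200),(335,285))
A("pin wing",.208,(106,408),(122,430),(234,342),(218,322)); A("plain wing",.208,(282,88),(303,83),(360,208),(340,218))
A("stempin",.160,(183,397)); A("stemplain",.16,(302,172)); A("cap",.168,(246,279)); A("locpin",.167,(227,452))
for th in(150,160,170): print([np.round(x,4) for w in wings(t,[(219,213,248,239),(254,165,274,196)],th) for x in w])
```

```text
pinblock [[0.44, 0.066], [0.465, 0.038], [0.402, -0.012], [0.378, 0.015]] edges deg [np.float64(-48.9), np.float64(-141.9), np.float64(131.7)] len [np.float64(0.0373), np.float64(0.08), np.float64(0.036)] mean [0.4212 0.0267]
plainblock [[0.527, 0.009], [0.553, -0.013], [0.489, -0.069], [0.465, -0.042]] edges deg [np.float64(-41.7), np.float64(-138.5), np.float64(131.8)] len [np.float64(0.0341), np.float64(0.0842), np.float64(0.0371)] mean [ 0.5084 -0.0287]
plate [[0.42, 0.08], [0.372, 0.009], [0.51, -0.084]] edges deg [np.float64(-124.6), np.float64(-34.1)] len [np.float64(0.0855), np.float64(0.1667)] mean [0.4338 0.0017]
barrel [[0.468, 0.035], [0.429, -0.013]] edges deg [np.float64(-129.3)] len [np.float64(0.0618)] mean [0.4484 0.0108]
barrel end [[0.501, 0.011], [0.466, -0.038]] edges deg [np.float64(-125.8)] len [np.float64(0.0607)] mean [ 0.4836 -0.0132]
pin wing [[0.409, 0.051], [0.401, 0.045], [0.434, 0.003], [0.442, 0.009]] edges deg [np.float64(-143.7), np.float64(-51.7), np.float64(38.4)] len [np.float64(0.0102), np.float64(0.0532), np.float64(0.0097)] mean [0.4214 0.0272]
[... 502 characters left out ...]
2]
[array([232.1876, 223.8236]), array([0.4232, 0.0298]), np.float64(135.7969), np.float64(0.0699), np.float64(0.0304), array([264.0243, 179.3648]), array([ 0.5083, -0.0303]), np.float64(21.9677), np.float64(0.0553), np.float64(0.0122)]
[array([233.6516, 222.1829]), array([0.4262, 0.0271]), np.float64(125.4604), np.float64(0.0627), np.float64(0.022), array([263.9607, 179.3389]), array([ 0.5084, -0.0301]), np.float64(21.9721), np.float64(0.055), np.float64(0.0116)]
[array([233.8738, 222.1474]), array([0.4263, 0.0267]), np.float64(125.7674), np.float64(0.062), np.float64(0.0211), array([263.9498, 179.3433]), array([ 0.5084, -0.0301]), np.float64(22.064), np.float64(0.0546), np.float64(0.0112)]
```

The blocks really are skewed: their cross axis is at about -49°, against -34° for the plate and bolt line. The pin wing now sits at about -50°, so I can't assume the stop is at the bolt line. I'll grip the pin wing again and push on, watching torque, gap and slip, to find the physical stop.

Careful with the scale: shifts go in shares of 500 mm and turns go in shares of pi rad. That gives: -0.225 m is -0.45, -0.2 m is -0.4.

```bash
echo '[[-0.04,-0.04,0,0,0.5],[-0.1,-0.1,0,0,0.5],[-0.16,-0.14,0,0,0.5],[-0.22,-0.2,0,0,0.5],[-0.28,-0.26,0,0,0.5],[-0.34,-0.3,0,0,0.5],[-0.4,-0.36,0,0,0.5],[-0.45,-0.4,0,0,0.5],[-0.45,-0.4,0.06,0,0.5],[-0.45,-0.4,0.12,0,0.5]]' > m.json && python3 jog.py m.json; python3 -c "
from h import *
go([.4216,.0283,.18],-50)"
```

```text
time: 8.33
position: [0.4208, 0.026, 0.2593]
ee_rot: [1.296, 2.86, 0.001]
contact_force: [0.5, 0.5, -0.8]
finger_gap: 0.498
gripper_force: 0.0
t 8.33 toolz [ 0.002 -0.    -1.   ] toolx ang 131.2 q1,q6 [-0.095 -0.815] dz 0.0793 dxyz [0.0013 0.002  0.0793] turn [ 0.021 -3.12 ]
```

To row units: 0.077 m is 0.154, 0.055 m is 0.11, 0.02 rad is 0.0064.

```bash
echo '[[0.002,0.002,0.06,0.0064,0.5],[0.002,0.002,0.11,0.0064,0.5],[0.002,0.002,0.154,0.0064,0.5],[0.002,0.002,0.154,0.0064,0.5],[0.002,0.002,0.154,0.0064,0],[0.002,0.002,0.154,0.0064,0],[0.002,0.002,0.154,0.0064,0],[0.002,0.002,0.154,0.0064,0],[0.002,0.002,0.154,0.0064,0],[0.002,0.002,0.154,0.0064,0]]' > m.json && python3 jog.py m.json; P='
from h import *
go([.4216,.0283,.18],-50);o=robot.observe();print(o["joint_efforts"][5],o["wrist_torque"])'; python3 -c "$P"
echo '[[0,0,0,0.0127,0],[0,0,0,0.0255,0]]' > m.json && python3 jog.py m.json; python3 -c "$P"; echo '[[0,0,0,0,0],[0,0,0,0,0],[0,0,0,0,0]]' > m.json && python3 jog.py m.json; python3 -c "$P"
```

```text
time: 9.17
position: [0.4213, 0.03, 0.184]
ee_rot: [1.318, 2.85, 0.0]
contact_force: [-3.3, -1.4, 16.0]
finger_gap: 0.135
gripper_force: 7.8
t 9.17 toolz [ 0.001 -0.    -1.   ] toolx ang 130.4 q1,q6 [-0.085 -0.79 ] dz 0.004 dxyz [-0.0015 -0.0009  0.004 ] turn [ 0.006 -3.135]
-0.021346117719076574 [-0.30131421  0.68879595 -0.02672706]
time: 9.33
position: [0.421, 0.0297, 0.1841]
ee_rot: [1.431, 2.795, -0.001]
contact_force: [-3.9, -4.3, 11.6]
finger_gap: 0.135
gripper_force: 41.0
t 9.33 toolz [ 0.001 -0.001 -1.   ] toolx ang 125.8 q1,q6 [-0.086 -0.709] dz 0.0041 dxyz [-0.0015 -0.0004  0.0041] turn [-0.074  3.068]
0.028337730327621102 [-0.66699826  0.85422033  0.90603986]
time: 9.58
position: [0.4211, 0.0297, 0.1841]
ee_rot: [1.428, 2.797, -0.001]
contact_force: [-4.9, -4.0, 12.2]
finger_gap: 0.132
gripper_force: 38.9
t 9.58 toolz [ 0.001 -0.001 -1.   ] toolx ang 125.9 q1,q6 [-0.085 -0.711] dz 0.0041 dxyz [-0.0015 -0.0004  0.0041] turn [-0.072  3.07 ]
0.8688383549451828 [-0.70730186  0.8948299   0.83106527]
```

The stop is confirmed: an 0.08 rad turn now gives 0.9 Nm of reaction, held, with the gap at a true 12.5 mm. The pin bolt is home at about -51°. I'll release, rise and go to the plain bolt.

To row units: -0.09 m is -0.18, -0.06 m is -0.12.

```bash
echo '[[0,0,0,0,0.5],[0,0,0,0,0.5],[0,0,0,0,0.5],[0,0,0,0,0.5],[0,0,-0.06,0,0.5],[0,0,-0.12,0,0.5],[0,0,-0.18,0,0.5],[0,0,-0.18,0,0.5]]' > m.json && python3 jog.py m.json
python3 - <<'E'
from h import *
go([.5083,-.0302,.274],22)
i=robot.read_camera("side"); cv2.imwrite("pics/s7.png",i[...,::-1]); print(edge(i,216,235,165,185))
E
```

```text
time: 10.25
position: [0.4227, 0.03, 0.2776]
ee_rot: [1.429, 2.791, 0.004]
contact_force: [-0.1, -0.5, -0.1]
finger_gap: 0.5
gripper_force: 0.0
t 10.25 toolz [ 0.007 -0.001 -1.   ] toolx ang 125.8 q1,q6 [-0.085 -0.71 ] dz 0.0042 dxyz [-0.0989  0.0343  0.0042] turn [-1.331  1.811]
(np.float64(-49.9), [[0.4086, 0.0519], [0.4398, 0.0149]], np.float64(0.27))
```

To row units: -0.099 m is -0.198, -0.08 m is -0.16, -1.2 rad is -0.382.

```bash
echo '[[-0.04,0.02,0,-0.0382,0.5],[-0.1,0.04,0,-0.0764,0.5],[-0.16,0.06,0,-0.1146,0.5],[-0.198,0.068,0,-0.1528,0.5],[-0.198,0.068,0,-0.191,0.5],[-0.198,0.068,0,-0.2292,0.5],[-0.198,0.068,0,-0.2674,0.5],[-0.198,0.068,0,-0.3056,0.5],[-0.198,0.068,0,-0.3438,0.5],[-0.198,0.068,0,-0.382,0.5]]' > m.json && python3 jog.py m.json;echo '[[0,0,0,-0.0382,0.5],[0,0,0,-0.0417,0.5],[0,0,0,-0.0417,0.5]]' > m.json && python3 jog.py m.json; python3 -c "
from h import *
go([.5083,-.0302,.184],22)"
```

```text
time: 11.13
position: [0.5062, -0.0304, 0.2717]
ee_rot: [0.406, -3.113, -0.001]
contact_force: [1.1, 0.0, -0.4]
finger_gap: 0.5
gripper_force: 0.0
time: 11.38
position: [0.5063, -0.0303, 0.2722]
ee_rot: [0.595, -3.083, -0.001]
contact_force: [-0.2, -0.3, -0.3]
finger_gap: 0.498
gripper_force: 0.0
t 11.38 toolz [-0.002  0.    -1.   ] toolx ang -158.1 q1,q6 [-0.19  -2.142] dz 0.0882 dxyz [-0.002  -0.0007  0.0882] turn [-2.000e-03  3.139e+00]
```

To row units: 0.088 m is 0.176, 0.03 m is 0.06.

```bash
echo '[[-0.004,0.002,0.06,0,0.5],[-0.004,0.002,0.12,0,0.5],[-0.004,0.002,0.176,0,0.5],[-0.004,0.002,0.176,0,0.5],[-0.004,0.002,0.176,0,0],[-0.004,0.002,0.176,0,0],[-0.004,0.002,0.176,0,0],[-0.004,0.002,0.176,0,0],[-0.004,0.002,0.176,0,0],[-0.004,0.002,0.176,0,0]]' > m.json && python3 jog.py m.json; P='
from h import *
go([.5083,-.0302,.184],-50);o=robot.observe();print(o["joint_efforts"][5],o["wrist_torque"])'; python3 -c "$P"
echo '[[0,0,0,0,0],[0,0,0,0,0]]' > m.json && python3 jog.py m.json; python3 -c "$P"
```

```text
time: 12.22
position: [0.5083, -0.0288, 0.1858]
ee_rot: [-0.599, 3.083, -0.001]
contact_force: [-0.6, -0.4, -0.3]
finger_gap: 0.135
gripper_force: 0.0
t 12.22 toolz [ 0.001 -0.    -1.   ] toolx ang -158.0 q1,q6 [-0.186 -2.141] dz 0.0018 dxyz [ 0.0006 -0.0013  0.0018] turn [ 1.257 -1.885]
0.006989586545387283 [ 0.07119447 -0.00585392 -0.01688097]
time: 12.38
position: [0.5084, -0.0288, 0.1858]
ee_rot: [-0.6, 3.083, -0.001]
contact_force: [-1.2, 0.4, 6.1]
finger_gap: 0.123
gripper_force: 30.0
t 12.38 toolz [ 0.001 -0.    -1.   ] toolx ang -158.0 q1,q6 [-0.186 -2.141] dz 0.0018 dxyz [ 0.0006 -0.0013  0.0018] turn [ 1.257 -1.885]
0.0422637804877013 [0.10986337 0.28622766 0.03366725]
```

Clean grip: gap 11.7 mm at 30 N with no side load. Turning.

To row units: 1 rad is 0.3183.

```bash
echo '[[0,0,0,0.0318,0],[0,0,0,0.0637,0],[0,0,0,0.0955,0],[0,0,0,0.1273,0],[0,0,0,0.1592,0],[0,0,0,0.191,0],[0,0,0,0.2228,0],[0,0,0,0.2546,0],[0,0,0,0.2865,0],[0,0,0,0.3183,0]]' > m.json && python3 jog.py m.json; P='
from h import *
go([.5083,-.0302,.184],-50);o=robot.observe();print(o["joint_efforts"][5],o["wrist_torque"])'; python3 -c "$P"
echo '[[0,0,0,0.0191,0],[0,0,0,0.0382,0],[0,0,0,0.0573,0],[0,0,0,0.0573,0]]' > m.json && python3 jog.py m.json; python3 -c "$P"
```

```text
time: 13.22
position: [0.5084, -0.0287, 0.1857]
ee_rot: [0.959, 2.991, 0.0]
contact_force: [-0.9, 1.9, 6.4]
finger_gap: 0.12
gripper_force: 30.0
t 13.22 toolz [ 0.001 -0.    -1.   ] toolx ang 144.4 q1,q6 [-0.186 -1.136] dz 0.0017 dxyz [-0.0008 -0.0013  0.0017] turn [ 0.252 -2.89 ]
-1.9113416969776154 [0.1031807  0.21675651 0.04433964]
time: 13.55
position: [0.5084, -0.0287, 0.1858]
ee_rot: [1.223, 2.893, 0.001]
contact_force: [-1.3, 0.0, 6.7]
finger_gap: 0.125
gripper_force: 30.0
t 13.55 toolz [ 0.001  0.    -1.   ] toolx ang 134.2 q1,q6 [-0.186 -0.958] dz 0.0018 dxyz [-0.0011 -0.0011  0.0018] turn [ 0.073 -3.069]
0.9741925075650215 [0.00657562 0.23393673 0.01438999]
```

To row units: 0.08 rad is 0.0255.

```bash
P='
from h import *
go([.5083,-.0302,.184],-50);o=robot.observe();print(o["joint_efforts"][5],o["wrist_torque"])'
echo '[[0,0,0,0.0127,0],[0,0,0,0.0255,0],[0,0,0,0.0255,0],[0,0,0,0.0255,0]]' > m.json && python3 jog.py m.json; python3 -c "$P"
echo '[[0,0,0,0.0127,0],[0,0,0,0.0223,0],[0,0,0,0.0223,0],[0,0,0,0.0223,0]]' > m.json && python3 jog.py m.json; python3 -c "$P"
```

```text
time: 13.88
position: [0.5084, -0.0287, 0.1858]
ee_rot: [1.332, 2.844, 0.001]
contact_force: [-1.4, 1.2, 6.2]
finger_gap: 0.126
gripper_force: 30.0
t 13.88 toolz [ 0.001  0.    -1.   ] toolx ang 129.8 q1,q6 [-0.186 -0.881] dz 0.0018 dxyz [-0.0011 -0.0011  0.0018] turn [-0.004  3.138]
0.07937031565234065 [ 0.05937533  0.24187048 -0.08365441]
time: 14.22
position: [0.5084, -0.0287, 0.1858]
ee_rot: [1.428, 2.797, 0.0]
contact_force: [-0.9, 1.8, 6.3]
finger_gap: 0.127
gripper_force: 31.4
t 14.22 toolz [ 0.001 -0.    -1.   ] toolx ang 125.9 q1,q6 [-0.186 -0.812] dz 0.0018 dxyz [-0.0012 -0.001   0.0018] turn [-0.072  3.07 ]
0.9316627867519855 [0.16717172 0.16476198 0.77015337]
```

The same stop appears at the same tool angle (0.77 Nm, held). I'll release, rise, move aside and check.

To row units: -0.14 m is -0.28, -0.12 m is -0.24.

```bash
echo '[[0,0,0,0,0.5],[0,0,0,0,0.5],[0,0,0,0,0.5],[0,0,0,0,0.5],[0,0,-0.06,0,0.5],[0,0,-0.12,0,0.5],[0,0,-0.18,0,0.5],[0,0,-0.24,0,0.5],[0,0,-0.28,0,0.5]]' > m.json && python3 jog.py m.json; echo '[[0.06,0.04,0,0,0.5],[0.12,0.08,0,0,0.5],[0.18,0.12,0,0,0.5],[0.24,0.16,0,0,0.5],[0.3,0.2,0,0,0.5],[0.36,0.24,0,0,0.5],[0.42,0.28,0,0,0.5],[0.48,0.32,0,0,0.5],[0.54,0.36,0,0,0.5],[0.54,0.36,0,0,0.5]]' > m.json && python3 jog.py m.json
python3 - <<'E'
from h import *
t=robot.read_camera("top");s=robot.read_camera("side"); cv2.imwrite("pics/t8.png",t[...,::-1]); cv2.imwrite("pics/s8.png",s[...,::-1])
cv2.imwrite("pics/a8.png",np.hstack([cv2.resize(q,(400,440),interpolation=cv2.INTER_CUBIC) for q in(t[150:260,200:300],s[130:240,190:290])])[...,::-1])
print(edge(s,216,235,165,185),edge(s,261,279,165,185))
E
```

```text
time: 14.97
position: [0.5083, -0.0287, 0.3278]
ee_rot: [1.43, 2.795, 0.001]
contact_force: [0.4, -0.6, -0.3]
finger_gap: 0.495
gripper_force: 0.0
time: 15.8
position: [0.4953, 0.3004, 0.3245]
ee_rot: [-1.425, -2.798, -0.001]
contact_force: [1.3, 0.0, 0.4]
finger_gap: 0.498
gripper_force: 0.0
(np.float64(-49.9), [[0.4086, 0.0519], [0.4397, 0.0149]], np.float64(0.27)) (np.float64(-50.8), [[0.4967, -0.007], [0.5245, -0.041]], np.float64(0.27))
```

View pics/a8.png

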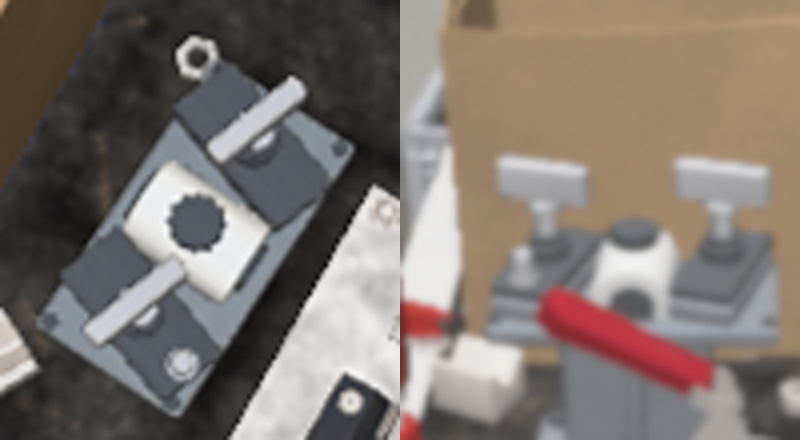

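Both wings are now parallel at about -50°: top-view centres (135,300) and (257,120), side-view angles -49.9° and -50.8°. They're square to their blocks, the cap at (197,222) looks unchanged, and the arm is clear. Handing in.

```bash
python3 -c "
from bench import robot
print(robot.close_job())"
```

```text
the job is handed in; nothing more can be done
None
```

I turned both wing bolts clockwise onto their end stops, the pin block's first and then the plain one, each confirmed by a firm reaction of about 0.8 Nm; both rest about 16° clockwise of the line through the bolts, not along it as the brief says. The grease cap was left alone, and the job was handed in at about 16 s with the gripper open and clear; no verdict came back.

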